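Function-test the kiln vent damper

TASK

Test the spring damper for the kiln vent: swing its lever round against the spring until the catch has it, without straining it against the end stop, then ease off and let go so that the catch alone holds it for a moment. Then press the thumb pad of the trip latch, hand clear of the lever, so that the lever snaps back shut by itself; leave the jars, mug and duct coupler where they stand.

Things in the scene. Friction and masses are not known exactly. Their poses are not given: they have to be found in the camera images.
- damper: Galvanised round duct damper, 125 mm diameter, 250 mm long, strapped to a plywood cradle fixed to the bench. Origin: on the bench under the upright lever shaft; z up; the duct lies along its y axis. On top, a 125 x 118 mm steel plate at z = 161 mm carries the lever (shaft through x = y = 0) and, on the +x +y side, the trip latch. All heights in these notes are above the bench.
- lever_grip (a point): Centre of the upright black plastic grip at the end of the flat steel lever: 20 mm diameter, standing from z = 173 to 223 mm (point at z = 200 mm), 115 mm from the shaft. Lever bar: 22 mm wide, 5 mm thick, z = 168 to 173 mm. Along its path nothing but the bar rises above z = 165 mm within 30 mm of it; the duct tops out at z = 146 mm.
- lever (a joint): Lever angle, rad. 0: shut, the lever points to the damper's -x (blade across the duct). It grows clockwise seen from above; at 1.57 it points to +y (blade open). A spring pulls it shut: about 6 N at the grip at 0, rising to 13 N at 1.57, and some 3 N more over the last 0.5 rad, where the lug slides under the latch's sloping toe. It stays open only once caught.
- trip_pad (a point): Top of the trip latch's thumb pad at rest: a 26 x 26 mm steel plate with a 10 mm round bar across it (along y), top at z = 204.5 mm, at x = 78, y = 60 mm of the damper. The latch is a see-saw along x, pivot at x = 34 mm; its hooked toe (x = -5 mm) drops behind a lug on the lever. Pushed straight down 8 to 10 mm with 8 to 12 N, the pad lifts the toe and frees the lever.
- end_stop: Rubber-faced stop under the latch, at the damper's x = 11, y = 60 mm; origin: its foot, z = 161 mm. The lever's square steel lug (10 mm, 60 mm from the shaft) meets it 2 mm (0.033 rad) after the toe drops. The lug is set by hand, differently on each damper: the catch takes it at a lever angle anywhere from 1.46 to 1.68 rad. Over 20 N beyond the spring's pull at the grip strains the stop.
- jar_a: Glaze jar with black lid, 68 mm diameter, 82 mm high, standing aside on the bench. Origin: centre of its underside.
- jar_b: A second such jar, 68 mm diameter, 82 mm high. Origin: centre of its underside.
- mug: White mug, 80 mm wide, 90 mm high, handle at its +y. Origin: centre of its underside.
- coupler: Short loose duct coupler standing on end aside on the bench, a sheet-metal ring 128 mm wide, 60 mm high. Origin: centre of its underside.

How it is judged:
By the outcome, as a careful person would: the job done as asked, in the order asked, and still so for the second after the job is handed in, with the robot touching nothing.
It also fails if it takes over 72 s, if anything falls off the work surface, if the arm or the gripper's body presses on something with over 40 N, if the wrist force passes 120 N, or if a joint passes its speed limit or range.

ROBOT

A 6-joint arm with a two-finger parallel gripper is mounted at the origin on the work surface. World frame = base frame: x ahead of the robot, y to its left, z up, the work surface at z = 0. Lengths are in mm, angles in rad, forces in N, time in s.
With the tool pointing down it reaches from about 400 to 825 mm from the base axis. Payload 7 kg.
Tool frame: the origin (TCP) lies at the very end of the fingers, on their centre line; the grasp point (between the pads) lies 19 mm behind it; z points along the fingers, y is the line along which they close (so a half turn about z gives the same grasp; the last joint's range is limited). The gripper opens to 88 mm and grips with 3 to 60 N. Pads are 19 mm wide; open, the fingers measure 130 mm over their backs; the gripper's body (78 mm by 193 mm) begins 47 mm behind the grasp point.
Start: joints at [0.288, 0.359, 0.012, 0, -1.224, -0.288], TCP at [674.978, -0.019, 226.561] pointing down, gripper open.
Joint ranges: [-3.07, 3.07], [-1.43, 2.12], [-1.02, 1.25], [-3.03, 1.67], [-3.05, -0], [-3.03, 3.03]. Speed limits (rad/s): [2.39, 2.39, 3.01, 3.14, 3.14, 3.14].

INTERFACE

Orientations are given as a unit quaternion [x, y, z, w].
In Python, from cell import ctrl gives the robot as it stands.
- The arm moves only by the tool apply_moves, never from a script. Its argument "increments" is a list of rows, each a list of 7 numbers: the opening, from 0 (shut) to 1 (fully open), then the shift along the tool's x, y, z in m, then the turn, a rotation vector about the tool's x, y, z in degrees. In form: [[grip, x, y, z, rx, ry, rz], ...]. A call has 1 to 10 rows; each row is the pose to reach, as a shift and turn from the pose commanded when the call began, along the tool's axes at that moment; what a row does not reach only later rows make up. A row lasts 1/8 s, in which the tool goes at most 62.5 mm and 10.7 degrees, less where a joint would pass 70% of its speed; a pose out of reach is approached as far as the arm can. A call with a gripper value outside its range is refused whole. The fingers move at their own pace and stop on an object; the grip force is fixed at half the most. Time passes only in rows, so rows that repeat a pose let the fingers close. It gives the time, the measured TCP pose, the force, the opening and the grip force at its end, in the units of the state.
- ctrl.get_obs(): the state, without advancing time (a new reading comes with each control period).
- ctrl.snapshot(name): name is "scene" or "side" or "wrist"; returns a dict with "color" (400x640x3 uint8, red, green, blue), "fx", "fy", "cx", "cy" (pixels), "distortion" ([k1, k2, p1, p2, k3] as OpenCV has them; the pictures are not rectified), "rvec" (rotation vector, rad) and "tvec" (3), from world to camera coordinates, as OpenCV has them. Camera axes: x right, y down, z forward; pixel columns grow to the right and rows downward; lengths in mm; the calibration is good to about 2 mm. A picture is of the moment at which its call begins. There is no depth.
- ctrl.hand_in(): hands the job in; it is judged then, once.
Trained networks look in the newest picture that a camera, given by its name, has taken for a name from the list of things; names that differ only in an ending like _2 or _b are one class to them, and where a whole thing is asked for, a point or a joint stands for the part that bears it (a point fixed in the world has none). Each returns a list of dicts, best first, with "score" (0 to 1); they miss things now and then, are a little off and sometimes report something else, mostly with a low value. They report only what shows in the picture. A call takes as long as a camera call.
- ctrl.masks_of(camera, query): "mask" (400x640 bool, what is visible of it) and "xy" ([column, row] in pixels, amid what is visible of it).
The state is a dict: "time_s": time; "joint_positions": joint angles; "dq": joint speeds; "joint_torque": joint torques, N m; "tcp_pos": TCP position; "orientation": TCP orientation; "ft_force": force on the tool from outside, world axes, zero at the start; "wrist_torque": the same for the moment, N m; "width": finger opening in mm; "grip_force": force on a finger pad.
Only numpy, scipy, OpenCV 4.12 (cv2) and the standard library are available. Lean on these libraries where they do the work, as an engineer would, in place of code of your own. Each camera call takes 0.05 s, during which the arm holds its last target. There are 200 camera calls.

## Working session

There is one attempt and no reset: what is moved stays moved. The work goes in short steps, Python scripts to look and compute and a tool call to move; the robot and the scene stay as the last step left them, time stands still between calls to the robot, and variables do not carry over. Pictures are saved under pics/ and viewed, at most 15 in all, crops included, and the job is handed in when it is done.

Besides the shell and the picture viewer there is one more tool, called after "Request:" by a JSON object that holds its "op" and its "data". apply_moves: Moves the arm, as the interface text tells. Its arguments: {"type":"object","properties":{"increments":{"type":"array"}},"required":["increments"]}

```bash
ls; mkdir -p pics
cat > h.py <<'E'
import numpy as np, cv2
from cell import ctrl
def cam(s):
    K=np.array([[s['fx'],0,s['cx']],[0,s['fy'],s['cy']],[0,0,1.]]);D=np.array(s['distortion'],float)
    return K,D,np.array(s['rvec'],float),np.array(s['tvec'],float)
def ray(s,uv):
    K,D,r,t=cam(s);R=cv2.Rodrigues(r)[0]
    p=cv2.undistortPoints(np.array([[uv]],float),K,D)[0,0]
    d=R.T@np.array([p[0],p[1],1]);return -R.T@t,d
def at_z(s,uv,z):
    o,d=ray(s,uv);return o+d*(z-o[2])/d[2]
def proj(s,P):
    K,D,r,t=cam(s);return cv2.projectPoints(np.array(P,float).reshape(-1,1,3),r,t,K,D)[0][:,0]
def tri(obs):
    A=np.zeros((3,3));b=np.zeros(3)
    for s,uv in obs:
        o,d=ray(s,uv);d=d/np.linalg.norm(d);M=np.eye(3)-np.outer(d,d);A+=M;b+=M@o
    return np.linalg.solve(A,b)
E
python3 - <<'E'
from h import *
S={}
for c in ['scene','side']:
    S[c]=s=ctrl.snapshot(c);cv2.imwrite(f'pics/{c}1.png',s['color'][:,:,::-1])
    for q in ['lever_grip','trip_pad','damper','end_stop','jar_a','mug','coupler']:
        for m in ctrl.masks_of(c,q)[:2]: print(c,q,round(m['score'],2),np.round(m['xy']),m['mask'].sum())
print(ctrl.get_obs())
E
```

```text
pics
scene lever_grip 0.86 [328. 183.] 382
scene trip_pad 0.77 [345. 225.] 3789
scene damper 0.76 [343. 225.] 3826
scene jar_a 0.9 [248. 325.] 1007
scene jar_a 0.58 [394. 163.] 264
scene mug 0.65 [189. 272.] 1366
scene coupler 0.95 [426. 190.] 1139
scene coupler 0.36 [328. 184.] 414
side lever_grip 0.91 [309. 172.] 525
side lever_grip 0.5 [323. 183.] 5334
side trip_pad 0.79 [324. 185.] 5399
side damper 0.57 [324. 184.] 5319
side end_stop 0.7 [299. 125.] 1034
side jar_a 0.91 [249. 133.] 568
side jar_a 0.59 [348. 360.] 1665
side mug 0.91 [348. 362.] 1651
side coupler 0.88 [297. 116.] 1114
{'time_s': 0.8, 'joint_positions': array([ 2.88112054e-01,  3.58579462e-01,  1.19140618e-02,  7.32819415e-06,
       -1.22409123e+00, -2.88108264e-01]), 'dq': array([ 4.26545102e-05, -1.28159730e-03,  2.31879233e-04,  3.78241832e-04,
        2.71777958e-04,  2.26935519e-03]), 'joint_torque': array([ 4.74966928e-04, -5.82284260e+01,  2.93283015e+01,  7.00241581e+00,
        1.23397959e-02,  2.77653305e-05]), 'tcp_pos': array([ 6.74988981e+02, -9.88620301e-03,  2.26581988e+02]), 'orientation': array([ 7.07109001e-01, -7.07104561e-01,  1.24968477e-05, -1.57996507e-05]), 'ft_force': array([ 0.28098902, -0.08516931,  0.5468915 ]), 'wrist_torque': array([ 0.01754481, -0.03422554,  0.05818306]), 'grip_force': 0.0, 'width': 88.09599378171359}
```

View pics/scene1.png

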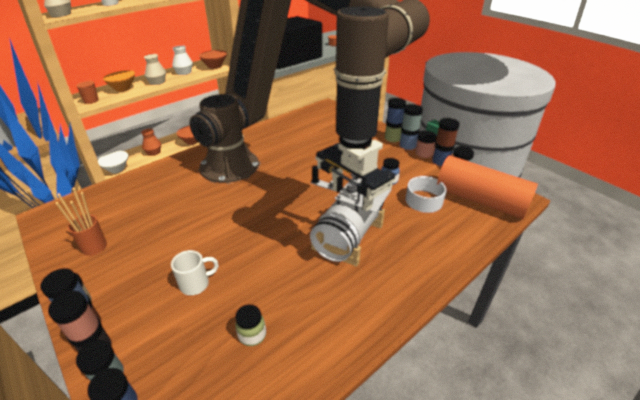

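View pics/side1.png

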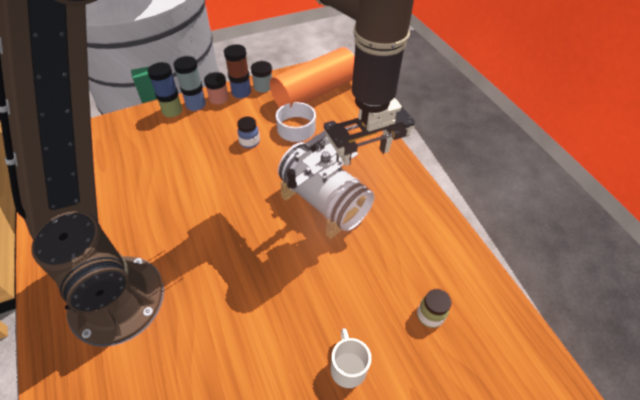

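The damper stands under and beside the gripper: at (343,225) in the scene view and (324,184) in the side view. The jars, mug and coupler stand clear of it. Next I'll take close crops and a wrist view.

Run:
```python
from h import *
a=cv2.imread('pics/scene1.png')[135:265,290:410];b=cv2.imread('pics/side1.png')[95:245,260:420]
a=cv2.resize(a,(390,422),interpolation=3);b=cv2.resize(b,(400,375),interpolation=3)
o=np.zeros((422,800,3),np.uint8);o[:,:390]=a;o[:375,400:]=b;cv2.imwrite('pics/crop1.png',o)
s=ctrl.snapshot('wrist');cv2.imwrite('pics/wrist1.png',s['color'][:,:,::-1])
for q in ['lever_grip','trip_pad','damper','end_stop']:
    for m in ctrl.masks_of('wrist',q)[:2]: print(q,round(m['score'],2),np.round(m['xy']),m['mask'].sum())
S={c:ctrl.snapshot(c) for c in ['scene','side']}
for c in S:
  print(c,at_z(S[c],[328,183] if c=='scene' else [309,172],200))
```

```text
lever_grip 0.72 [416. 319.] 705
lever_grip 0.67 [371. 208.] 21037
trip_pad 0.86 [372. 203.] 20954
damper 0.66 [372. 207.] 21136
scene [556.01639473  26.04513091 200.        ]
side [540.05538377  28.28346996 200.        ]
```

View pics/crop1.png

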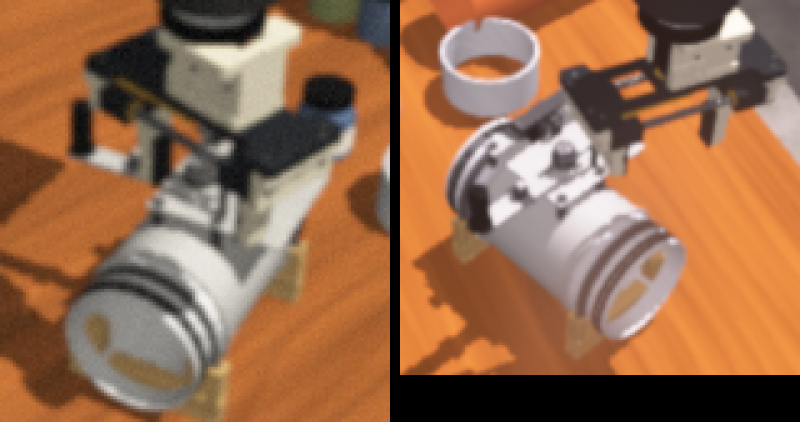

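View pics/wrist1.png

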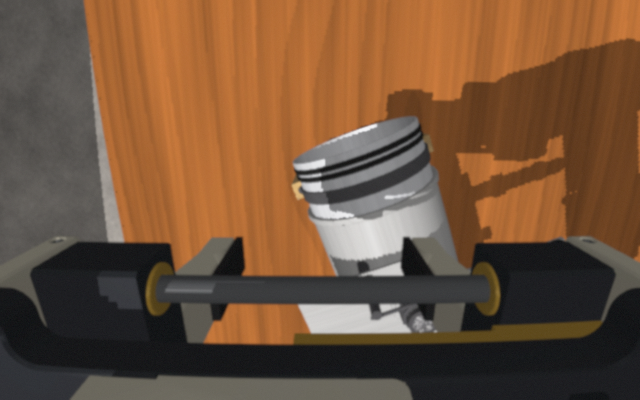

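Run:
```python
from h import *
S={c:ctrl.snapshot(c) for c in ['scene','side']}
a,b=S['scene'],S['side']
def A(x,y): return [290+x*120/390,135+y*130/422]
def B(x,y): return [260+(x-400)*.4,95+y*.4]
P=tri([(a,A(82,128)),(b,B(480,207))]);print('grip',P)
print('a z200',at_z(a,A(82,128),200),'b',at_z(b,B(480,207),200))
print('shaft? z~180',at_z(b,B(563,155),180), 'z190', at_z(b,B(563,155),190))
# duct axis: end flange circle centre both views
Q=tri([(a,A(140,345)),(b,B(645,290))]);print('front flange centre',Q)
m=ctrl.masks_of('side','coupler')[0];print('coupler',at_z(b,m['xy'],30))
for c,q,z in [('side','jar_a',41),('scene','jar_a',41),('side','mug',45)]:
  ctrl.snapshot(c)
  for m in ctrl.masks_of(c,q)[:2]: print(q,at_z(S[c],m['xy'],z))
```

```text
grip [496.42632203  29.85977228 196.88279117]
a z200 [499.95464375  26.92239128 200.        ] b [495.52939449  27.2169817  200.        ]
shaft? z~180 [605.15384554  76.33247648 180.        ] z190 [600.9514256   67.51815209 190.        ]
front flange centre [647.3768934  -39.99470103  77.96167077]
coupler [637.18609477 368.15668776  30.        ]
jar_a [ 693.68037607 -341.68056418   41.        ]
jar_a [490.63132672 405.28412893  41.        ]
jar_a [ 699.70089168 -341.78107355   41.        ]
jar_a [464.34074524 451.33497865  41.        ]
mug [ 456.80947905 -377.42245742   45.        ]
```

The grip is near (497,28,200), the shaft near (604,72) and the damper yaw is about 22°, which fits the given sizes. I'll move above the grip with the jaws tangential, which also uncovers the damper for the cameras.

Request:
{"op": "apply_moves", "data": {"increments": [[0.6,0,0,-0.043,0,0,0],[0.6,-0.028,0.178,-0.043,0,0,-112],[0.6,-0.028,0.178,-0.043,0,0,-112],[0.6,-0.028,0.178,-0.043,0,0,-112],[0.6,-0.028,0.178,-0.043,0,0,-112],[0.6,-0.028,0.178,-0.043,0,0,-112],[0.6,-0.028,0.178,-0.043,0,0,-112],[0.6,-0.028,0.178,-0.043,0,0,-112],[0.6,-0.028,0.178,-0.043,0,0,-112],[0.6,-0.028,0.178,-0.043,0,0,-112]]}}

```text
time_s: 2.85
tcp_pos: [497.0, 28.0, 269.7]
orientation: [0.998, 0.061, 0.0, -0.0]
ft_force: [-0.2, -0.1, -0.0]
width: 52.7
grip_force: 0.0
```

Request:
{"op": "apply_moves", "data": {"increments": [[0.6,0,0,0,0,0,-16],[0.6,0,0,0,0,0,-16],[0.6,0,0,0,0,0,-16]]}}

```text
time_s: 3.22
tcp_pos: [497.0, 28.0, 269.7]
orientation: [0.981, 0.196, 0.0, -0.0]
ft_force: [0.7, -0.1, -0.3]
width: 52.6
grip_force: 0.0
```

Run:
```python
from h import *
S={c:ctrl.snapshot(c) for c in ['scene','side','wrist']}
a=S['scene']['color'][135:265,290:410,::-1];b=S['side']['color'][95:245,260:420,::-1]
o=np.zeros((422,800,3),np.uint8);o[:,:390]=cv2.resize(a,(390,422),interpolation=3);o[:375,400:]=cv2.resize(b,(400,375),interpolation=3);cv2.imwrite('pics/crop2.png',o)
cv2.imwrite('pics/wrist2.png',S['wrist']['color'][:,:,::-1])
for q in ['lever_grip','trip_pad','end_stop']:
  for c in S:
    for m in ctrl.masks_of(c,q)[:1]: print(c,q,round(m['score'],2),np.round(m['xy']),m['mask'].sum(),at_z(S[c],m['xy'],200))
```

```text
scene lever_grip 0.76 [330. 186.] 465 [570.1770357   22.62081015 200.        ]
side lever_grip 0.74 [307. 172.] 542 [536.19248671  30.31099615 200.        ]
wrist lever_grip 0.73 [323. 128.] 6059 [554.29520207  51.35098403 200.        ]
scene trip_pad 0.92 [349. 214.] 4716 [691.37009809 -25.99229119 200.        ]
side trip_pad 0.86 [330. 184.] 4941 [571.67323429 -25.97852071 200.        ]
wrist trip_pad 0.65 [324.  67.] 39555 [592.53127564  66.4556224  200.        ]
scene end_stop 0.61 [357. 180.] 45 [601.22647245  96.75199813 200.        ]
wrist end_stop 0.59 [253.  32.] 234 [594.86727163 118.62387217 200.        ]
```

View pics/crop2.png

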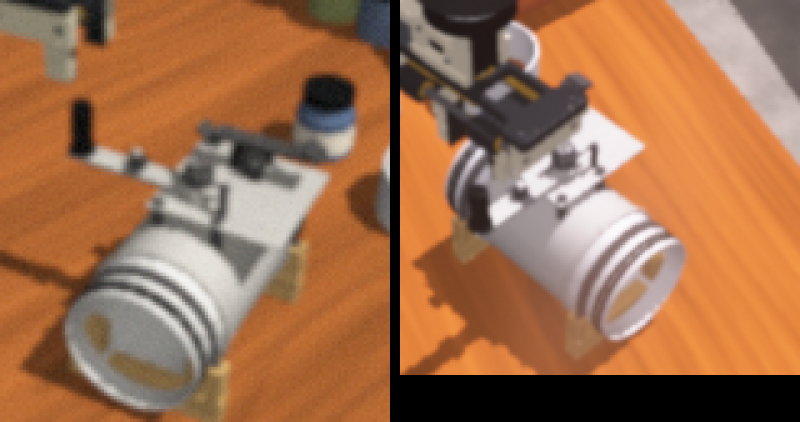

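View pics/wrist2.png

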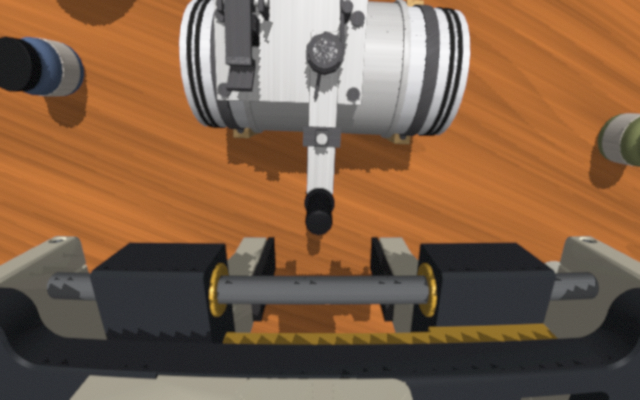

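The wrist view shows the grip top at (319,202), the hub at (325,52) and the lever lined up with the tool. In the scene crop the trip pad is at about (313,148), to the right of the latch bar.

Run:
```python
from h import *
from scipy.optimize import least_squares
S={c:ctrl.snapshot(c) for c in ['scene','side','wrist']}
w,a,b=S['wrist'],S['scene'],S['side']
A=lambda x,y:[290+x*120/390,135+y*130/422]
B=lambda x,y:[260+(x-400)*.4,95+y*.4]
print('griptop',at_z(w,[319,202],223),'a',at_z(a,A(82,104),223),'b',at_z(b,B(480,190),223))
print('hub',at_z(w,[325,52],185),'pad a',at_z(a,A(313,148),204))
# plate corners (x ±62.5, y ±59)? in image b right corner, a right corner
print('plate corner a',at_z(a,A(328,177),161),'b',at_z(b,B(643,148),161))
def loc(p,P):
    c,s=np.cos(p[2]),np.sin(p[2]);P=np.array(P,float)
    return np.array([p[0]+c*P[0]-s*P[1],p[1]+s*P[0]+c*P[1],P[2]])
obs=[(w,[319,202],[-115,0,223],1),(a,A(82,104),[-115,0,223],.7),(b,B(480,190),[-115,0,223],.7),(w,[325,52],[0,0,185],.5),(w,[240,45],[0,60,190],0)]
f=lambda p:np.concatenate([k*(proj(s,loc(p,P))[0]-uv) for s,uv,P,k in obs])
r=least_squares(f,[604,72,.39]);p=r.x;print(p,np.degrees(p[2]),r.fun.round(1))
for n,P in [('grip',[-115,0,200]),('pad',[78,60,204.5]),('stop',[11,60,161])]:print(n,loc(p,P), proj(a,loc(p,P)))
print('pad crop', (proj(a,loc(p,[78,60,204.5]))[0]-[290,135])*[390/120,422/130])
```

```text
griptop [508.84562112  35.34481884 223.        ] a [497.42210274  29.43353563 223.        ] b [496.74912071  27.71198004 223.        ]
hub [603.47048234  70.34576376 185.        ] pad a [659.10376458 152.76041425 204.        ]
plate corner a [660.06827716 178.62409139 161.        ] b [694.96264165  69.06416004 161.        ]
[6.13259770e+02 7.39174455e+01 3.54684864e-01] 20.3219457658388 [-0.1  5.1  2.1  0.4  1.7 -2.   0.4 -7.8 -0.  -0. ]
grip [505.41783218  33.97853639 200.        ] [[318.32210591 174.32161766]]
pad [665.56704471 157.27180355 204.5       ] [[389.14718706 180.83541673]]
stop [602.73739401 134.00304781 161.        ] [[365.95797707 186.74660609]]
pad crop [322.22835794 148.7888143 ]
```

Run:
```python
from h import *
s=ctrl.snapshot('wrist');o,d=ray(s,[320,200]);print(o,d/np.linalg.norm(d),ctrl.get_obs()['tcp_pos'])
for uv in ([319,202],[319,222]):print(at_z(s,uv,223),at_z(s,uv,173))
cv2.imwrite('pics/w3.png',cv2.resize(s['color'][100:250,240:400,::-1],(640,600),interpolation=2))
```

```text
[569.46085308  58.40939572 428.45655478] [-0.27452327 -0.10764676 -0.95553605] [496.98276882  28.00047364 269.57139128]
[508.84513527  35.34508879 223.        ] [494.09366679  29.73214863 173.        ]
[495.3022497   29.72966285 223.        ] [477.25497847  22.75015011 173.        ]
```

View pics/w3.png

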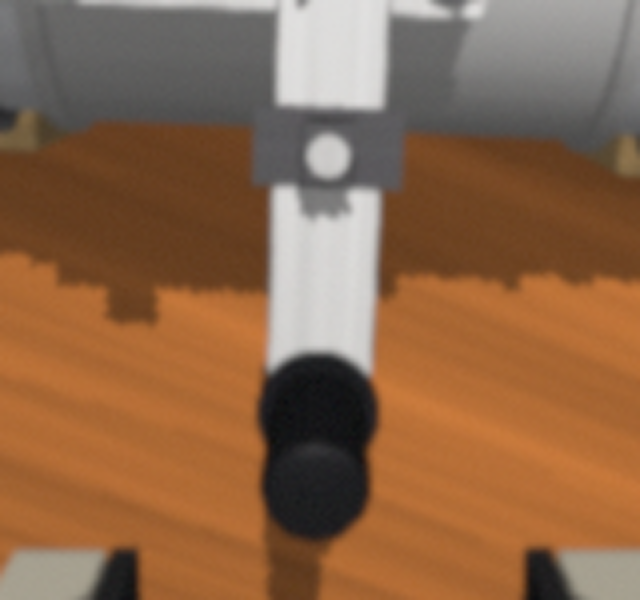

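The lower disc at (319,222.5) is the grip top and (319,203) is its base, because the camera sits on the shaft side. I'll refit with that.

Run:
```python
from h import *
from scipy.optimize import least_squares
S={c:ctrl.snapshot(c) for c in ['scene','side','wrist']}
w,a,b=S['wrist'],S['scene'],S['side']
A=lambda x,y:[290+x*120/390,135+y*130/422]
B=lambda x,y:[260+(x-400)*.4,95+y*.4]
def loc(p,P):
    c,s=np.cos(p[2]),np.sin(p[2]);P=np.array(P,float)
    return np.array([p[0]+c*P[0]-s*P[1],p[1]+s*P[0]+c*P[1],P[2]])
C=lambda x,y:[240+x/4,100+y/4]
obs=[(w,C(317,491),[-115,0,223],1),(w,C(318,412),[-115,0,173],1),(a,A(82,104),[-115,0,223],1),(b,B(480,190),[-115,0,223],1),(w,[325,50],[0,0,190],.4),(w,C(333,100),[-62.5,0,173],.3),(a,A(328,177),[62.5,59,161],0),(b,B(643,148),[62.5,-59,161],0)]
f=lambda p:np.concatenate([k*(proj(s,loc(p,P))[0]-uv) for s,uv,P,k in obs])
r=least_squares(f,[604,72,.39]);p=r.x;print(p.round(3),np.degrees(p[2]),r.fun.round(1).reshape(-1,2).tolist())
for n,P in [('grip',[-115,0,200]),('pad',[78,60,204.5]),('stop',[11,60,161])]:print(n,loc(p,P))
print('pad crop', (proj(a,loc(p,[78,60,204.5]))[0]-[290,135])*[390/120,422/130])
np.save('p.npy',p)
```

```text
[6.02674e+02 6.99980e+01 3.61000e-01] 20.669709085470757 [[0.1, -0.3], [0.3, -1.9], [-0.5, -0.3], [-0.9, -0.3], [0.0, 0.9], [-0.4, 4.2], [-0.0, 0.0], [0.0, 0.0]]
grip [495.07638872  29.40487187 200.        ]
pad [654.47431323 153.66790605 204.5       ]
stop [591.78705138 130.01822947 161.        ]
pad crop [309.69393899 144.81531037]
```

Request:
{"op": "apply_moves", "data": {"increments": [[0.6,-0.001,-0.002,0.03,0,0,2],[0.6,-0.001,-0.002,0.06,0,0,2],[0.6,-0.001,-0.002,0.0895,0,0,2],[0.36,-0.001,-0.002,0.0895,0,0,2],[0.36,-0.001,-0.002,0.0895,0,0,2],[0.36,-0.001,-0.002,0.0895,0,0,2]]}}

```text
time_s: 4.92
tcp_pos: [496.1, 29.7, 181.4]
orientation: [0.984, 0.18, 0.001, -0.0]
ft_force: [-0.7, 0.8, -0.1]
width: 32.9
grip_force: 0.0
```

Run:
```python
from h import *
p=np.load('p.npy');S,psi=p[:2],p[2]
o=ctrl.get_obs();print(o['tcp_pos'],o['ft_force'],o['width'])
x,y,z,w=o['orientation'];yaw=2*np.arctan2(y,x);print(np.degrees(yaw))
s=ctrl.snapshot('wrist');cv2.imwrite('pics/w4.png',s['color'][:,:,::-1])
# arc table: lever angle th, TCP on the arc, pose relative to the current one in tool axes
T=o['tcp_pos'][:2];c,sn=np.cos(yaw),np.sin(yaw)
for th in np.radians(range(0,100,5)):
    ph=psi+np.pi-th; P=S+115*np.array([np.cos(ph),np.sin(ph)]); d=P-T
    print(round(np.degrees(th)),'x %.1f y %.1f'%(d@[c,sn],d@[sn,-c]))
```

```text
[496.1217897   29.7433048  181.44484209] [-0.65974424  0.75766085 -0.11431845] 32.9005359849092
20.696384981468388
0 x -1.1 y -0.1
5 x -0.7 y -10.1
10 x 0.7 y -20.0
15 x 2.8 y -29.8
20 x 5.9 y -39.4
25 x 9.7 y -48.6
30 x 14.3 y -57.5
35 x 19.7 y -66.0
40 x 25.8 y -74.0
45 x 32.6 y -81.4
50 x 40.0 y -88.1
55 x 48.0 y -94.2
60 x 56.4 y -99.6
65 x 65.3 y -104.2
70 x 74.6 y -108.1
75 x 84.2 y -111.1
80 x 94.0 y -113.3
85 x 103.9 y -114.6
90 x 114.0 y -115.0
95 x 124.0 y -114.6
```

View pics/w4.png

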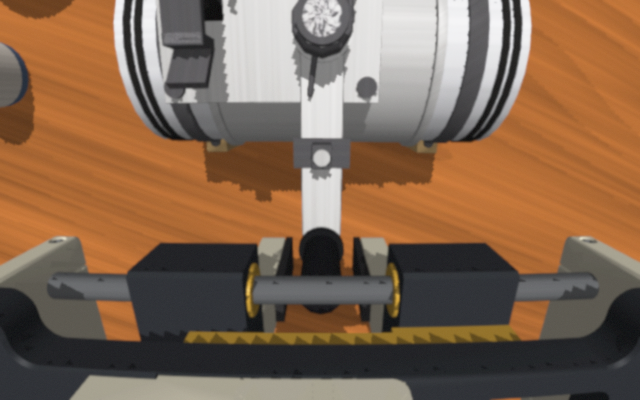

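The grip is centred between the pads at (320,270). I'll push along the arc, turning with the lever.

Request:
{"op": "apply_moves", "data": {"increments": [[0.36,-0.0007,-0.01,0,0,0,5],[0.36,0.0007,-0.02,0,0,0,10],[0.36,0.0028,-0.0298,0,0,0,15],[0.36,0.0059,-0.0394,0,0,0,20],[0.36,0.0097,-0.0486,0,0,0,25],[0.36,0.0143,-0.0575,0,0,0,30],[0.36,0.0197,-0.066,0,0,0,35],[0.36,0.0258,-0.074,0,0,0,40],[0.36,0.0326,-0.0814,0,0,0,45],[0.36,0.0326,-0.0814,0,0,0,45]]}}

```text
time_s: 6.22
tcp_pos: [496.8, 115.6, 180.9]
orientation: [0.977, -0.211, -0.0, 0.002]
ft_force: [-1.0, -8.5, 4.0]
width: 31.5
grip_force: 4.3
```

```bash
cat > st.py <<'E'
from h import *
import sys
p=np.load('p.npy');S,psi=p[:2],p[2]
o=ctrl.get_obs();T=o['tcp_pos'][:2]
x,y,z,w=o['orientation'];yaw=2*np.arctan2(y,x);c,sn=np.cos(yaw),np.sin(yaw)
d=T-S;th=psi+np.pi-np.arctan2(d[1],d[0]);th=(th+np.pi)%(2*np.pi)-np.pi
f=o['ft_force'][:2]
print('t',o['time_s'],o['tcp_pos'].round(1),'th %.1f r %.1f toolth %.1f F tool x %.1f y %.1f z %.1f w %.1f'%(np.degrees(th),np.hypot(*d),np.degrees(psi-yaw),f@[c,sn],f@[sn,-c],-o['ft_force'][2],o['width']))
for t in map(float,sys.argv[1:]):
    ph=psi+np.pi-np.radians(t); P=S+115*np.array([np.cos(ph),np.sin(ph)]); e=P-T
    print(t,'x %.1f y %.1f rz %.1f'%(e@[c,sn],e@[sn,-c],t-np.degrees(psi-yaw)))
E
python3 st.py 50 55 60 65 70 75 78 80
```

```text
t 6.225 [496.8 115.6 180.9] th 44.0 r 115.3 toolth 45.0 F tool x 2.6 y 8.1 z -4.0 w 31.5
50.0 x 0.7 y -12.1 rz 5.0
55.0 x 2.0 y -22.1 rz 10.0
60.0 x 4.2 y -31.9 rz 15.0
65.0 x 7.2 y -41.4 rz 20.0
70.0 x 11.0 y -50.7 rz 25.0
75.0 x 15.6 y -59.6 rz 30.0
78.0 x 18.8 y -64.7 rz 33.0
80.0 x 21.0 y -68.1 rz 35.0
```

Request:
{"op": "apply_moves", "data": {"increments": [[0.36,0.0007,-0.011,0,0,0,5],[0.36,0.002,-0.021,0,0,0,10],[0.36,0.0042,-0.0305,0,0,0,15],[0.36,0.0072,-0.04,0,0,0,20],[0.36,0.011,-0.0495,0,0,0,25],[0.36,0.0156,-0.0585,0,0,0,30],[0.36,0.0188,-0.0635,0,0,0,33],[0.36,0.021,-0.067,0,0,0,35],[0.36,0.021,-0.067,0,0,0,35]]}}

```text
time_s: 7.35
tcp_pos: [541.4, 167.7, 180.7]
orientation: [0.869, -0.495, -0.001, 0.002]
ft_force: [-10.7, -5.0, 8.5]
width: 31.7
grip_force: 5.9
```

```bash
python3 st.py 82 84 86 88 90
```

```text
t 7.35 [541.4 167.7 180.7] th 78.6 r 115.3 toolth 80.0 F tool x -1.2 y 11.7 z -8.5 w 31.7
82.0 x 0.3 y -6.9 rz 2.0
84.0 x 0.5 y -10.9 rz 4.0
86.0 x 0.9 y -14.9 rz 6.0
88.0 x 1.4 y -18.9 rz 8.0
90.0 x 2.0 y -22.9 rz 10.0
```

Request:
{"op": "apply_moves", "data": {"increments": [[0.36,0.0002,-0.003,0,0,0,1.5],[0.36,0.0004,-0.006,0,0,0,3],[0.36,0.0006,-0.009,0,0,0,4.5],[0.36,0.0007,-0.011,0,0,0,5.5],[0.36,0.0007,-0.011,0,0,0,5.5]]}}

```text
time_s: 7.98
tcp_pos: [550.9, 173.0, 180.7]
orientation: [0.844, -0.536, -0.001, 0.002]
ft_force: [-12.8, -3.3, 9.8]
width: 31.2
grip_force: 6.4
```

```bash
python3 st.py 88 90
```

```text
t 7.975 [550.9 173.  180.7] th 84.0 r 115.3 toolth 85.5 F tool x -2.5 y 13.0 z -9.8 w 31.2
88.0 x 0.3 y -8.1 rz 2.5
90.0 x 0.6 y -12.1 rz 4.5
```

Request:
{"op": "apply_moves", "data": {"increments": [[0.36,0.0001,-0.0015,0,0,0,0.7],[0.36,0.0002,-0.003,0,0,0,1.5],[0.36,0.0002,-0.003,0,0,0,1.5]]}}

```text
time_s: 8.35
tcp_pos: [553.4, 174.2, 180.7]
orientation: [0.837, -0.547, -0.001, 0.002]
ft_force: [-13.2, -2.1, 9.1]
width: 31.4
grip_force: 6.7
```

Request:
{"op": "apply_moves", "data": {"increments": [[0.36,0.0001,-0.002,0,0,0,1],[0.36,0.0001,-0.002,0,0,0,1]]}}

```text
time_s: 8.6
tcp_pos: [555.3, 175.1, 180.7]
orientation: [0.832, -0.554, -0.002, 0.002]
ft_force: [-13.4, -1.5, 8.8]
width: 31.8
grip_force: 6.8
```

```bash
python3 st.py 88 90
```

```text
t 8.6 [555.3 175.1 180.7] th 86.4 r 115.3 toolth 88.0 F tool x -3.8 y 13.0 z -8.8 w 31.8
88.0 x 0.2 y -3.2 rz -0.0
90.0 x 0.3 y -7.2 rz 2.0
```

Request:
{"op": "apply_moves", "data": {"increments": [[0.36,0.0001,-0.002,0,0,0,1],[0.36,0.0001,-0.002,0,0,0,1]]}}

```text
time_s: 8.85
tcp_pos: [557.1, 175.9, 180.7]
orientation: [0.827, -0.562, -0.002, 0.002]
ft_force: [-14.7, -1.4, 9.5]
width: 31.5
grip_force: 6.8
```

Request:
{"op": "apply_moves", "data": {"increments": [[0.36,0.0001,-0.002,0,0,0,1],[0.36,0.0001,-0.002,0,0,0,1]]}}

```text
time_s: 9.1
tcp_pos: [559.0, 176.6, 180.7]
orientation: [0.822, -0.569, -0.002, 0.002]
ft_force: [-14.1, -1.3, 9.6]
width: 31.5
grip_force: 6.9
```

Request:
{"op": "apply_moves", "data": {"increments": [[0.36,0.0001,-0.002,0,0,0,1],[0.36,0.0001,-0.002,0,0,0,1]]}}

```text
time_s: 9.35
tcp_pos: [560.9, 177.4, 180.7]
orientation: [0.817, -0.576, -0.002, 0.002]
ft_force: [-13.8, -1.1, 9.4]
width: 31.9
grip_force: 7.0
```

Request:
{"op": "apply_moves", "data": {"increments": [[0.36,0.0001,-0.002,0,0,0,1],[0.36,0.0001,-0.002,0,0,0,1]]}}

```text
time_s: 9.6
tcp_pos: [562.8, 178.1, 180.7]
orientation: [0.812, -0.583, -0.002, 0.002]
ft_force: [-14.7, 0.5, 10.0]
width: 31.7
grip_force: 7.0
```

Request:
{"op": "apply_moves", "data": {"increments": [[0.36,0.0001,-0.002,0,0,0,1],[0.36,0.0001,-0.002,0,0,0,1]]}}

```text
time_s: 9.85
tcp_pos: [564.7, 178.8, 180.7]
orientation: [0.807, -0.59, -0.002, 0.002]
ft_force: [-14.7, 0.2, 10.1]
width: 31.8
grip_force: 7.1
```

```bash
python3 st.py
```

```text
t 9.85 [564.7 178.8 180.7] th 91.4 r 115.2 toolth 93.0 F tool x -4.6 y 13.9 z -10.1 w 31.8
```

Request:
{"op": "apply_moves", "data": {"increments": [[0.36,0.0001,-0.002,0,0,0,1],[0.36,0.0001,-0.002,0,0,0,1]]}}

```text
time_s: 10.1
tcp_pos: [566.6, 179.4, 180.6]
orientation: [0.802, -0.597, -0.002, 0.002]
ft_force: [-15.7, 1.7, 9.1]
width: 31.4
grip_force: 7.1
```

Request:
{"op": "apply_moves", "data": {"increments": [[0.36,0.0001,-0.002,0,0,0,1],[0.36,0.0001,-0.002,0,0,0,1]]}}

```text
time_s: 10.35
tcp_pos: [568.7, 180.1, 180.7]
orientation: [0.797, -0.604, -0.002, 0.002]
ft_force: [-14.0, 1.8, 9.2]
width: 31.9
grip_force: 6.9
```

Request:
{"op": "apply_moves", "data": {"increments": [[0.36,0.0001,-0.0015,0,0,0,0.7],[0.36,0.0001,-0.0015,0,0,0,0.7]]}}

```text
time_s: 10.6
tcp_pos: [570.1, 180.5, 180.6]
orientation: [0.793, -0.609, -0.002, 0.002]
ft_force: [-15.5, 2.6, 8.3]
width: 31.5
grip_force: 7.0
```

```bash
python3 st.py;python3 - <<'E'
from h import *
print(ctrl.snapshot('scene')and ctrl.get_obs()['ft_force'])
E
```

```text
t 10.6 [570.1 180.5 180.6] th 94.2 r 115.2 toolth 95.7 F tool x -6.5 y 14.3 z -8.3 w 31.5
[-15.45236992   2.43013977   8.99616823]
```

Request:
{"op": "apply_moves", "data": {"increments": [[0.36,0.0001,-0.0015,0,0,0,0.7],[0.36,0.0001,-0.0015,0,0,0,0.7]]}}

```text
time_s: 10.9
tcp_pos: [571.5, 180.9, 180.6]
orientation: [0.789, -0.614, -0.002, 0.002]
ft_force: [-14.2, 2.4, 9.1]
width: 31.4
grip_force: 7.1
```

Request:
{"op": "apply_moves", "data": {"increments": [[0.36,0.0001,-0.0015,0,0,0,0.7],[0.36,0.0001,-0.0015,0,0,0,0.7]]}}

```text
time_s: 11.15
tcp_pos: [572.1, 181.0, 180.6]
orientation: [0.786, -0.619, -0.002, 0.002]
ft_force: [-18.9, 3.2, 11.1]
width: 31.7
grip_force: 8.9
```

The force rose while motion stalled, so the lug is lightly on the stop and past the catch. I'll ease off and check that the load vanishes.

Request:
{"op": "apply_moves", "data": {"increments": [[0.36,0,0.0015,0,0,0,-0.7],[0.36,0,0.003,0,0,0,-1.4],[0.36,0,0.0045,0,0,0,-2],[0.36,0,0.006,0,0,0,-2.7],[0.36,0,0.0075,0,0,0,-3.3],[0.36,0,0.0075,0,0,0,-3.3]]}}

```text
time_s: 11.9
tcp_pos: [567.8, 179.6, 180.6]
orientation: [0.803, -0.596, -0.001, 0.0]
ft_force: [-5.4, 1.7, 2.9]
width: 31.6
grip_force: 2.7
```

```bash
python3 st.py;python3 - <<'E'
from h import *
s=ctrl.snapshot('wrist');cv2.imwrite('pics/w5.png',s['color'][:,:,::-1])
E
```

```text
t 11.9 [567.8 179.6 180.6] th 93.0 r 115.0 toolth 93.8 F tool x -3.2 y 4.7 z -2.9 w 31.6
```

View pics/w5.png

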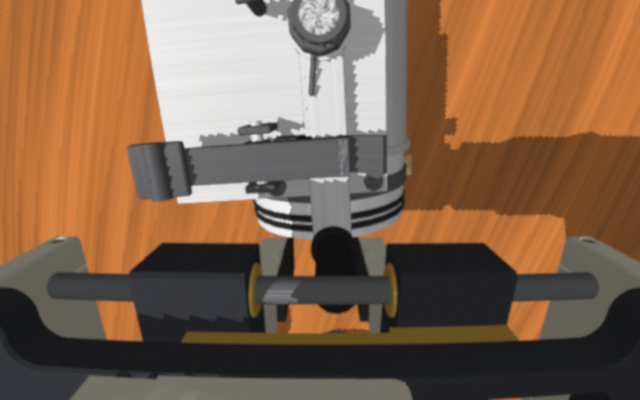

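The lever sits under the latch toe and the load is falling: 5 N against the spring's 14 N. I'll keep easing off until the hand is free of it.

Request:
{"op": "apply_moves", "data": {"increments": [[0.36,0,0.0015,0,0,0,-0.7],[0.36,0,0.003,0,0,0,-1.4],[0.36,0,0.0045,0,0,0,-2],[0.36,0,0.006,0,0,0,-2.5],[0.36,0,0.006,0,0,0,-2.5]]}}

```text
time_s: 12.58
tcp_pos: [563.0, 177.7, 180.1]
orientation: [0.816, -0.578, 0.0, -0.0]
ft_force: [-0.2, 0.4, -0.0]
width: 31.4
grip_force: 0.0
```

```bash
python3 st.py
```

```text
t 12.575 [563.  177.7 180.1] th 90.5 r 114.8 toolth 91.3 F tool x -0.4 y 0.1 z 0.0 w 31.4
```

The hand carries no load, so the catch alone holds the lever. I'll open and lift straight up.

Request:
{"op": "apply_moves", "data": {"increments": [[0.55,0,0,0,0,0,0],[0.55,0,0,0,0,0,0],[0.55,0,0,-0.03,0,0,0],[0.55,0,0,-0.06,0,0,0],[0.55,0,0,-0.09,0,0,0],[0.55,0,0,-0.11,0,0,0],[0,0,0,-0.11,0,0,0],[0,0,0,-0.11,0,0,0],[0,0,0,-0.11,0,0,0]]}}

```text
time_s: 13.7
tcp_pos: [562.7, 177.6, 289.0]
orientation: [0.816, -0.578, -0.0, 0.001]
ft_force: [0.4, -0.1, -0.5]
width: 23.8
grip_force: 0.0
```

```bash
python3 st.py;python3 - <<'E'
from h import *
p=np.load('p.npy');S,psi=p[:2],p[2]
s=ctrl.snapshot('wrist');cv2.imwrite('pics/w6.png',s['color'][:,:,::-1])
def L(P): return [S[0]+np.cos(psi)*P[0]-np.sin(psi)*P[1],S[1]+np.sin(psi)*P[0]+np.cos(psi)*P[1],P[2]]
for P in ([78,60,204.5],[78,47,204.5],[78,73,204.5],[-5,115,223],[0,0,190]):print(P,np.round(L(P),1),proj(s,L(P)).round())
E
```

```text
t 13.7 [562.7 177.6 289. ] th 90.3 r 114.8 toolth 91.3 F tool x 0.2 y -0.4 z 0.5 w 23.8
[78, 60, 204.5] [654.5 153.7 204.5] [[219. 140.]]
[78, 47, 204.5] [659.1 141.5 204.5] [[218. 123.]]
[78, 73, 204.5] [649.9 165.8 204.5] [[221. 157.]]
[-5, 115, 223] [557.4 175.8 223. ] [[329. 213.]]
[0, 0, 190] [602.7  70.  190. ] [[319.  56.]]
```

View pics/w6.png

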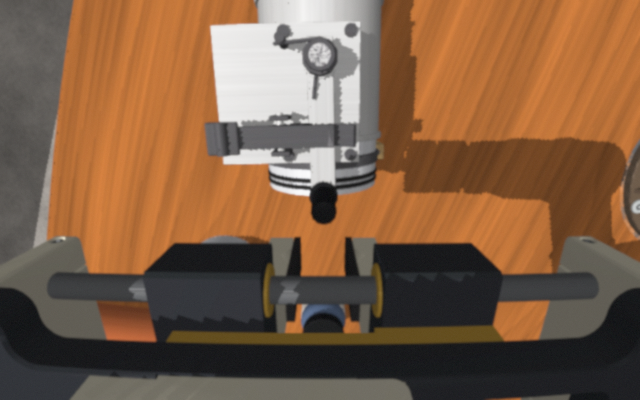

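The catch holds the lever open, with the grip at (323,200). The pad is at (222,139), against a prediction of (219,140). I'll go over the pad with the fingers shut.

Request:
{"op": "apply_moves", "data": {"increments": [[0,0.053,-0.078,0,0,0,-91],[0,0.053,-0.078,0,0,0,-91],[0,0.053,-0.078,0,0,0,-91],[0,0.053,-0.078,0,0,0,-91],[0,0.053,-0.078,0,0,0,-91],[0,0.053,-0.078,0,0,0,-91],[0,0.053,-0.078,0,0,0,-91],[0,0.053,-0.078,0,0,0,-91],[0,0.053,-0.078,0.06,0,0,-91],[0,0.053,-0.078,0.06,0,0,-91]]}}

```text
time_s: 15.0
tcp_pos: [651.2, 152.6, 224.8]
orientation: [0.984, 0.176, -0.005, 0.001]
ft_force: [0.2, 0.2, -0.1]
width: 0.5
grip_force: 0.0
```

```bash
python3 st.py;python3 - <<'E'
from h import *
a=ctrl.snapshot('scene');b=ctrl.snapshot('side');w=ctrl.snapshot('wrist')
o=np.zeros((600,800,3),np.uint8)
o[:350,:400]=cv2.resize(a['color'][135:240,310:430,::-1],(400,350),interpolation=2)
o[:350,400:]=cv2.resize(b['color'][90:195,260:380,::-1],(400,350),interpolation=2)
o[350:,:400]=cv2.resize(w['color'][:,:,::-1],(400,250))
cv2.imwrite('pics/c7.png',o)
E
```

```text
t 15.0 [651.2 152.6 224.8] th 141.1 r 95.8 toolth 0.4 F tool x 0.3 y -0.1 z 0.1 w 0.5
```

View pics/c7.png

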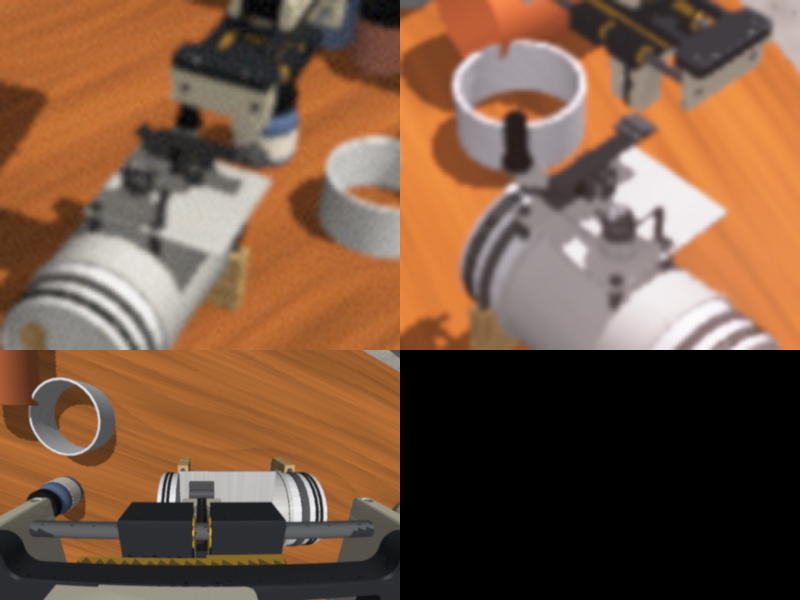

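The lever is still caught. In the wrist view the pad is at about (323,224), in line with the fingers. I'll check the fore-aft offset numerically once the arm has settled.

Request:
{"op": "apply_moves", "data": {"increments": [[0,0,0,0,0,0,0],[0,0,0,0,0,0,0]]}}

```text
time_s: 15.4
tcp_pos: [654.8, 153.9, 231.6]
orientation: [0.984, 0.177, 0.001, -0.0]
ft_force: [-0.8, -0.4, 0.8]
width: 0.3
grip_force: 0.0
```

```bash
python3 st.py;python3 - <<'E'
from h import *
w=ctrl.snapshot('wrist');b=ctrl.snapshot('side')
for uv in ([323,216],[323,224],[323,232]):print(uv,at_z(w,uv,204.5).round(1),at_z(w,uv,195).round(1))
B=lambda x,y:[260+(x-400)*.3,90+y*.3]
print('side pad',at_z(b,B(637,124),204).round(1))
o=ctrl.get_obs()['tcp_pos'];print('tcp proj crop',(proj(b,o)[0]-[260,90])/.3+[400,0])
cv2.imwrite('pics/c8.png',cv2.resize(w['color'][190:250,270:380,::-1],(770,420),interpolation=2))
E
```

```text
t 15.4 [654.8 153.9 231.6] th 142.5 r 98.8 toolth 0.3 F tool x -0.8 y 0.1 z -0.8 w 0.3
[323, 216] [665.  157.2 204.5] [661.8 155.9 195. ]
[323, 224] [660.  155.3 204.5] [656.5 154.  195. ]
[323, 232] [654.8 153.4 204.5] [651.1 152.  195. ]
side pad [654.6 149.  204. ]
tcp proj crop [635.27999668  94.32173655]
```

View pics/c8.png

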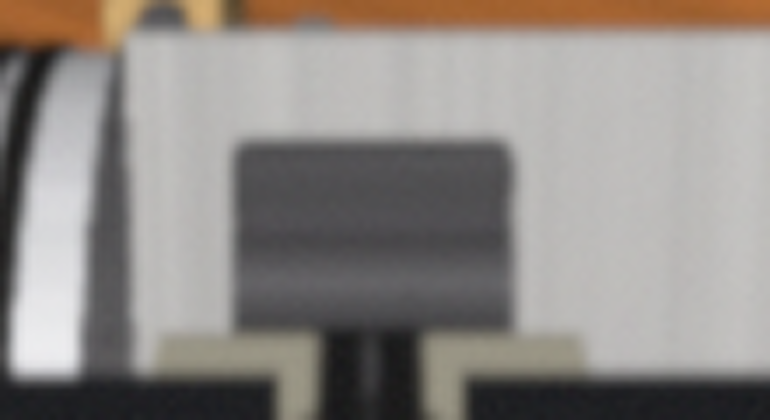

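The bar highlight at row ~231 puts the pad centre at about (655,153.5), right under the TCP. Pressing down now.

Request:
{"op": "apply_moves", "data": {"increments": [[0,0,0,0.012,0,0,0],[0,0,0,0.022,0,0,0],[0,0,0,0.026,0,0,0],[0,0,0,0.028,0,0,0],[0,0,0,0.03,0,0,0],[0,0,0,0.032,0,0,0],[0,0,0,0.034,0,0,0],[0,0,0,0.034,0,0,0]]}}

```text
time_s: 16.5
tcp_pos: [656.0, 154.3, 198.6]
orientation: [0.984, 0.177, 0.003, -0.0]
ft_force: [-0.3, 1.4, 11.1]
width: 0.4
grip_force: 5.4
```

Request:
{"op": "apply_moves", "data": {"increments": [[0,0,0,0.001,0,0,0],[0,0,0,0.002,0,0,0],[0,0,0,0.002,0,0,0]]}}

```text
time_s: 16.88
tcp_pos: [656.1, 154.3, 196.2]
orientation: [0.984, 0.177, 0.003, -0.0]
ft_force: [1.9, 0.2, 3.3]
width: 0.4
grip_force: 1.4
```

The force dropped from 11 to 3 N, which suggests the lever was released. Checking that.

Run:
```python
from h import *
p=np.load('p.npy');S,psi=p[:2],p[2]
b=ctrl.snapshot('side')
# grip dark pixels at shut / open positions
for n,P in (('shut',[495.5,29.3,205]),('open',[557.4,175.8,205])):
    u,v=proj(b,P)[0].round().astype(int);print(n,u,v,b['color'][v-2:v+3,u-1:u+2].mean((0,1)).round())
```

```text
shut 292 176 [145. 136. 138.]
open 293 131 [162. 154. 161.]
```

Request:
{"op": "apply_moves", "data": {"increments": [[0,0,0,-0.02,0,0,0],[0,0,0,-0.06,0,0,0],[0,0,0,-0.1,0,0,0],[0,0,0,-0.1,0,0,0],[0,0,0,-0.1,0,0,0],[0,0,0,-0.1,0,0,0]]}}

```text
time_s: 17.68
tcp_pos: [653.6, 153.5, 292.4]
orientation: [0.984, 0.177, -0.001, 0.0]
ft_force: [-0.1, 0.1, -0.4]
width: 0.7
grip_force: 0.0
```

Run:
```python
from h import *
b=ctrl.snapshot('side');cv2.imwrite('pics/c9.png',b['color'][80:240,220:440,::-1].repeat(3,0).repeat(3,1))
print(ctrl.get_obs()['ft_force'])
```

```text
[-0.2804173   0.38188449  0.2492715 ]
```

View pics/c9.png

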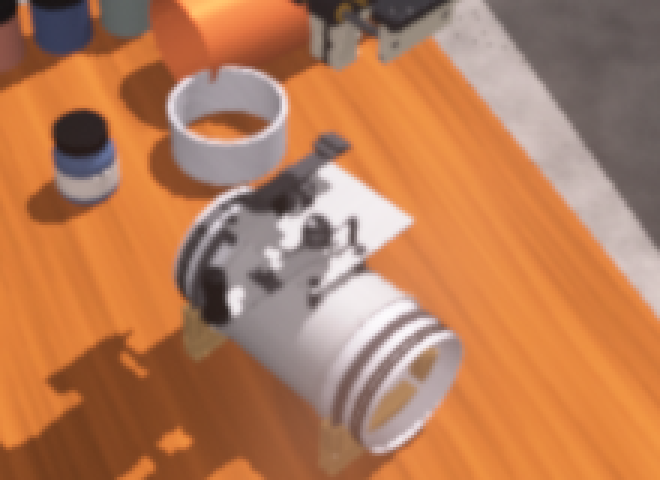

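The grip is back at pixel (292,178), the same shut position as at the start. The lever snapped shut, nothing else has moved and the hand is clear, so I'll hand in.

```bash
python3 -c "
from cell import ctrl
print(ctrl.hand_in())"
```

```text
the job is handed in; nothing more can be done
None
```

I swung the lever open until the catch held it, touching the end stop only lightly (about 5 N over the spring), then let go. Pressing the trip pad with the hand clear made the lever snap shut, the jars, mug and coupler were never touched, and I handed the job in at about 18 s.

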